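Third filter standard into the photometer beam

TASK

Take the photometer reading of the third filter standard: with the fingertips, push the knob of the cell-changer rod in, feeling for the clicks, and stop when the rod sits in its third click, without ever running on towards the fourth. Then press the green key on the deck down to take the reading, let it come up again and move clear. Only push the knob, never grip it, do not touch the standards in the open compartment, and leave the jar, rack and wash bottle where they are.

Things in the scene. Friction and masses are not known exactly. Their poses are not given: they have to be found in the camera images.
- photometer: Fixed silver photometer, 400 mm wide (y), 340 deep (x). Origin: centre of underside, on the bench; x from front to back, y to the left of a person facing its front, z up. Front face at x -170 mm looks roughly to world +y. Flat front deck, 110 mm high, back to x 5; then a slope up to 165 mm. Open compartment in the deck: x -155 to 10, y -76 to -24 mm.
- knob_face (a point): Centre of the knob's outer end face, axes as the photometer's; push it along +x. Black knob with red dot, 28 mm diameter, 22 mm long, on an 8 mm steel rod that stands straight out of the front face, 70 mm above the bench, at photometer y -50 mm. Rod fully out: this face is at photometer x -309 mm (139 mm before the front).
- changer (a joint): Push-in of the rod, m: 0 fully out, 0.081 end stop. Starts at 0 to 0.014. A spring roller drops into notches (clicks) at 0.024, 0.042, 0.060, 0.078; it draws the rod home over about the last 2 mm. Leaving a notch takes about 9 N; between notches the rod runs with about 1 N drag and stays where left, on a 9 mm land.
- standards: Four filter standards, black 12.5 mm square cells, tops 110 mm above the bench, with caps white, yellow, blue, red (first, innermost, to fourth), in an 80 mm carriage that slides with the rod in the compartment. Origin: the knob's centre; cells 213, 195, 177, 159 mm from it along +x. A click centres each in turn between two red lines on the deck. Not to be touched.
- key_top (a point): Centre of the top of the green measure key, 22 mm x 26 mm, standing 7.5 mm out of the flat deck (top 117.5 mm above the bench), at x = -115, y = 35 mm of the photometer. It is pressed straight down.
- key (a joint): Travel of the green key in m: 0 = up, 0.004 = fully down (about 4 N); it springs back when let go.
- cell_rack: Loose black rack of empty cells, 60 x 100 mm, 56 mm tall, on the bench to one side of the rod. Origin: centre of its underside. Leave alone.
- jar: Loose amber jar with white lid, 44 mm in diameter, 75 mm tall, standing on the photometer's front deck, beside the compartment. Origin: centre of its underside. Leave alone.
- wash_bottle: Loose white wash bottle with red cap and bent spout, 60 mm in diameter, 150 mm tall, on the bench before the front face, on the keypad side of the rod. Origin: centre of its underside. Leave alone.
- knob_center (a point): Centre of the knob, 12 mm behind knob_face along the rod axis.

How it is judged:
On the way, in this order (a step that is already met when the one before it is completed fails the run):
1. the rod rests in its third click (value of joint changer between 0.0575 and 0.0625 m and velocity of joint changer between -0.004 and 0.004 m/s), for 0.3 s.
2. the green key is pressed down with the rod in the third click (value of joint key above 0.003 m and value of joint changer between 0.0575 and 0.0625 m and contact force between the fingers and key above 0.5 N), for 0.05 s.
At the end, for the whole second after the job is handed in: The rod is at rest within 2.5 mm of its third click (0.060), the green key has been pressed (3 of its 4 mm) in that position and is up again, and the rack, jar and bottle stand within 20 mm of where they were (all of step 1 and value of joint key below 0.001 m and distance of each of cell_rack, jar, wash_bottle from where it was at the start of the episode below 0.02 m and angle between each of cell_rack, jar, wash_bottle's own z axis and vertical below 0.2 rad); the robot touches nothing.
It fails at once if the rod ran on past the third click (more than 6 mm beyond it) (value of joint changer above 0.066 m).
It fails at once if the key was pressed with the rod not in the third click (value of joint key above 0.003 m and not (value of joint changer between 0.056 and 0.064 m)).
It fails at once if the knob was gripped between the fingers (distance between the grasp point and knob_center below 0.012 m).
It fails at once if the standards were touched (contact force between any of the fingers, the arm and standards above 0.5 N).
It fails at once if a bystander was lifted, knocked over or moved more than 20 mm (distance of any of cell_rack, jar, wash_bottle from where it was at the start of the episode above 0.02 m or angle between any of cell_rack, jar, wash_bottle's own z axis and vertical above 0.4 rad).
It also fails if it takes over 51 s, if anything falls off the work surface, if the arm or the gripper's body presses on something with over 40 N, if the wrist force passes 120 N, or if a joint passes its speed limit or range.

ROBOT

A 7-joint arm with a two-finger parallel gripper is mounted at the origin on the work surface. World frame = base frame: x ahead of the robot, y to its left, z up, the work surface at z = 0. Lengths are in m, angles in rad, forces in N, time in s.
With the tool pointing down it reaches from about 0.425 to 0.925 m from the base axis. Payload 6.8 kg.
Tool frame: the origin (TCP) lies at the very end of the fingers, on their centre line; the grasp point (between the pads) lies 19 mm behind it; y points along the fingers, z is the direction in which the jaws open and shut, and the axes are right-handed (so a half turn about y gives the same grasp; the last joint's range is limited). The gripper opens to 85 mm and grips with 20 to 120 N. Pads are 22 mm wide; open, the fingers measure 114 mm over their backs; the gripper's body (76 mm by 85 mm) begins 54 mm behind the grasp point. The pads swing forward as they close: fully open they stand 13 mm farther back than shut.
Start: joints at [-1.23, 0.477, 0.022, 1.555, -0.011, 1.109, -0.083], TCP at [0.293, 0.608, 0.231] pointing down, gripper open.
Joint ranges: [-2.96, 2.96], [-0.34, 2.1], [-1.41, 1.46], [0.24, 2.44], [-1.37, 4.51], [0.17, 1.92], [-2.96, 2.96]. Speed limits (rad/s): [2.39, 2.39, 3.14, 3.14, 3.14, 3.14, 3.14].

INTERFACE

Orientations are given as a unit quaternion [w, x, y, z].
In Python, from station import * gives the robot as it stands.
- The arm moves only by the shell command python3 -m jog 'ROWS' [OPENING] [FORCE]. ROWS is JSON, a list of rows, each a list of 2 entries, a list of its own where there are three numbers: the shift along the tool's x, y, z in mm, then the turn about the tool's y in rad. A call has 1 to 20 rows; each row is the pose to reach, as a shift and turn from the pose commanded when the call began, along the tool's axes at that moment; what a row does not reach only later rows make up. A row lasts 1/12 s, in which the tool goes at most 41.7 mm and 7.16 degrees, less where a joint would pass 70% of its speed; a pose out of reach is approached as far as the arm can. A call with a gripper value outside its range is refused whole. OPENING is the finger opening in mm, from 0 to 85.4, set as the call begins (- or left out, the last holds). The fingers move at their own pace and stop on an object; FORCE is the grip in N (left out, the last holds). Time passes only in rows, so rows that repeat a pose let the fingers close. It gives the time, the measured TCP pose, the force and the opening at its end, in the units of the state.
- get_obs(): the state, without advancing time (a new reading comes with each control period).
- read_camera(name): name is "scene" or "side" or "wrist"; returns a dict with "img" (480x640x3 uint8, red, green, blue), "depth" (480x640 float32, m along the optical axis (not along the pixel's ray), 0 where there is no reading), "fx", "fy", "cx", "cy" (pixels), "rvec" (rotation vector, rad) and "tvec" (3), from world to camera coordinates, as OpenCV has them. Camera axes: x right, y down, z forward; pixel columns grow to the right and rows downward; lengths in m; the calibration is good to about 2 mm. The wrist camera is an equidistant fisheye: a pixel r from the principal point sees the ray r / f radians off the axis. A picture is of the moment at which its call begins.
- hand_in(): hands the job in, once; it reports no verdict.
The state is a dict: "t": time; "q": joint angles; "joint_vel": joint speeds; "joint_torque": joint torques, N m; "eef_pos": TCP position; "tool_rot": TCP orientation; "contact_force": force on the tool from outside, world axes, zero at the start; "torque": the same for the moment, N m; "gripper_width": opening from 0.0 (shut) to 1.0 (fully open).
Only numpy, scipy, OpenCV 4.12 (cv2) and the standard library are available. Lean on these libraries where they do the work, as an engineer would, in place of code of your own. Each camera call takes 0.05 s, during which the arm holds its last target.

## Working session

There is one attempt and no reset: what is moved stays moved. The work goes in short steps, Python scripts to look and compute and a shell command to move; the robot and the scene stay as the last step left them, time stands still between calls to the robot, and variables do not carry over. Pictures are saved under pics/ and viewed, and the job is handed in when it is done.

```bash
mkdir -p pics; ls; cat > h.py <<'E'
from station import *
import numpy as np, cv2
def snap(n,f):
    c=read_camera(n); cv2.imwrite('pics/'+f,cv2.cvtColor(c['img'],cv2.COLOR_RGB2BGR)); np.savez('pics/'+f[:-4]+'.npz',**c); return c
def load(f): return dict(np.load('pics/'+f+'.npz'))
def ray(c,u,v):
    R=cv2.Rodrigues(np.array(c['rvec'],float))[0]; t=np.array(c['tvec'],float).ravel()
    d=R.T@np.array([(u-c['cx'])/c['fx'],(v-c['cy'])/c['fy'],1.]); return -R.T@t,d
def onz(c,u,v,z):
    o,d=ray(c,u,v); return o+d*(z-o[2])/d[2]
def dep(c,u,v):
    o,d=ray(c,u,v); return o+d*float(c['depth'][int(v),int(u)])
def proj(c,p):
    return cv2.projectPoints(np.array(p,float).reshape(-1,3),np.array(c['rvec'],float),np.array(c['tvec'],float),np.array([[c['fx'],0,c['cx']],[0,c['fy'],c['cy']],[0,0,1.]],float),None)[0].reshape(-1,2)
E
python3 - <<'E'
from h import *
for n in ['scene','side','wrist']: snap(n,n+'1.png')
o=get_obs(); print(o)
E
```

```text
pics
{'t': 0.15, 'q': array([-1.23009037,  0.47765081,  0.02234906,  1.55619831, -0.01148375,
        1.10927499, -0.08307659]), 'joint_vel': array([ 0.00066441, -0.00124804, -0.00029979, -0.00273976, -0.00011147,
       -0.00139186,  0.00100692]), 'joint_torque': array([ 2.44825766e-03, -5.96926582e+01,  1.60984196e+00, -2.81488931e+01,
        1.25999039e-02,  6.48800211e-03, -2.13649787e-05]), 'eef_pos': array([0.29269461, 0.60775069, 0.23053288]), 'tool_rot': array([-0.68889004,  0.68987213, -0.15740294,  0.15726182]), 'contact_force': array([-0.36994154, -0.06571086, -0.31022155]), 'torque': array([ 0.03209362, -0.02975427, -0.02405782]), 'gripper_width': 1.0055127464464457}
```

View pics/scene1.png

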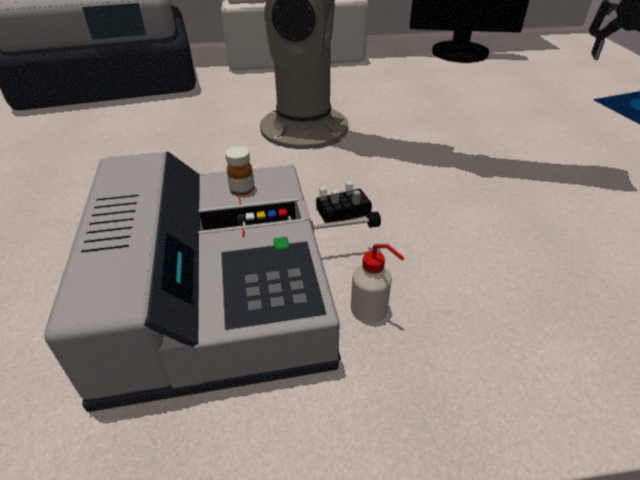

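View pics/side1.png

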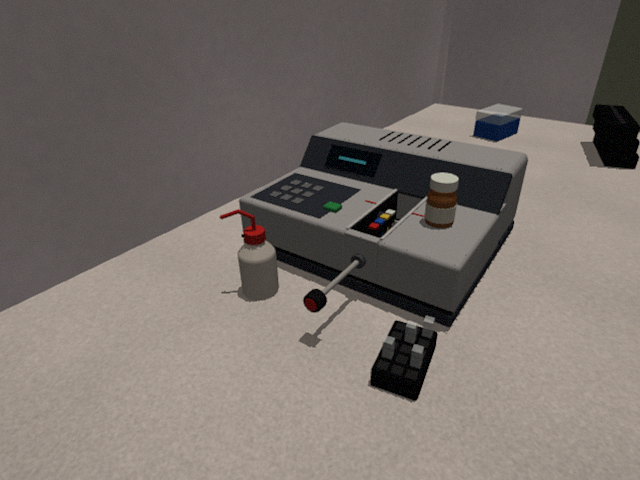

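View pics/wrist1.png

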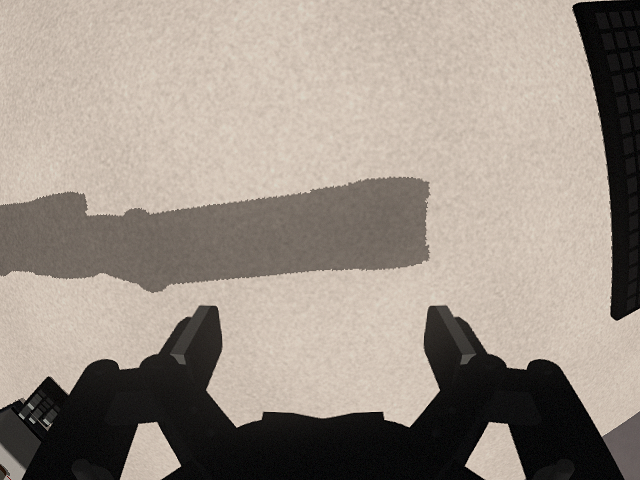

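The scene view shows the photometer with its front to image right (world +y), knob near (374,219), green key near (281,243), jar at (239,172), rack at (344,205) and bottle at (371,285). In the side view the knob's red face is at (315,301), the key at (332,207) and the bottle at (258,265), left of the rod.

```bash
python3 - <<'E'
from h import *
import numpy as np,cv2
S=load('scene1');D=load('side1')
def cen(c,lo,hi,box):
    hsv=cv2.cvtColor(c['img'],cv2.COLOR_RGB2HSV); m=cv2.inRange(hsv,lo,hi); k=np.zeros_like(m); x0,y0,x1,y1=box; k[y0:y1,x0:x1]=m[y0:y1,x0:x1]
    n,l,s,ce=cv2.connectedComponentsWithStats(k); i=1+s[1:,4].argmax(); return s[i],ce[i]
G=((45,120,60),(75,255,255))
for n,c in(('scene',S),('side',D)):
    s,g=cen(c,*G,(0,0,640,480)); print(n,'key',s,g,onz(c,*g,.1155),dep(c,*g))
s,r=cen(D,(0,120,60),(8,255,255),(295,285,335,320)); print('dot',s,r,onz(D,*r,.07),dep(D,*r))
s,k=cen(S,(0,0,0),(180,255,45),(362,205,390,232)); print('knob scene',s,k,onz(S,*k,.07),dep(S,*k))
for nm,c,(u,v) in [('jar',S,(238,155)),('bottlecap',S,(373,258)),('rackS',S,(344,200))]:
    print(nm,dep(c,u,v))
# caps
for nm,lo,hi in [('blue',(100,100,60),(130,255,255)),('yel',(22,120,80),(33,255,255)),('red',(0,130,60),(8,255,255))]:
    for n,c,b in(('scene',S,(235,200,300,225)),('side',D,(360,205,400,235))):
        s,g=cen(c,lo,hi,b); print(nm,n,s[4],g,onz(c,*g,.11))
for n in('scene','side'):
    c=S if n=='scene' else D
    im=cv2.cvtColor(c['img'],cv2.COLOR_RGB2BGR); im=im[130:330,190:420] if n=='scene' else im[150:400,210:490]
    im=cv2.resize(im,None,fx=2.8 if n=='side' else 3,fy=2.8 if n=='side' else 3,interpolation=cv2.INTER_CUBIC)
    im=im[:600,:800]; cv2.imwrite('pics/z_%s.png'%n,im)
E
```

```text
scene key [274 237  15  14 158] [280.79113924 243.40506329] [ 0.60274987 -0.09594134  0.1155    ] [ 0.60528832 -0.09599779  0.11764617]
side key [323 201  19   9 104] [332.16346154 205.32692308] [ 0.60404636 -0.09866754  0.1155    ] [ 0.6022047  -0.09620265  0.11704156]
dot [306 299  10  11  50] [310.46 303.28] [0.51005763 0.07693034 0.07      ] [0.50795949 0.07938359 0.07264113]
knob scene [362 205  18  22 242] [370.54545455 215.59917355] [0.49533428 0.06938617 0.07      ] [0.51289314 0.06456708 0.0836137 ]
jar [ 0.45048124 -0.15094845  0.18482676]
bottlecap [0.65482433 0.0344671  0.11560536]
rackS [0.38505507 0.04206903 0.02991886]
blue scene 50 [271.42 212.88] [ 0.51616081 -0.10541982  0.11      ]
blue side 39 [379.1025641  220.20512821] [ 0.51955064 -0.10827913  0.11      ]
yel scene 51 [260.66666667 214.1372549 ] [ 0.51709265 -0.12316835  0.11      ]
yel side 38 [384.60526316 215.71052632] [ 0.52026355 -0.12622769  0.11      ]
red scene 48 [282.58333333 211.6875    ] [ 0.51550002 -0.08689026  0.11      ]
red side 37 [373.59459459 225.18918919] [ 0.51804967 -0.08963337  0.11      ]
```

View pics/z_scene.png

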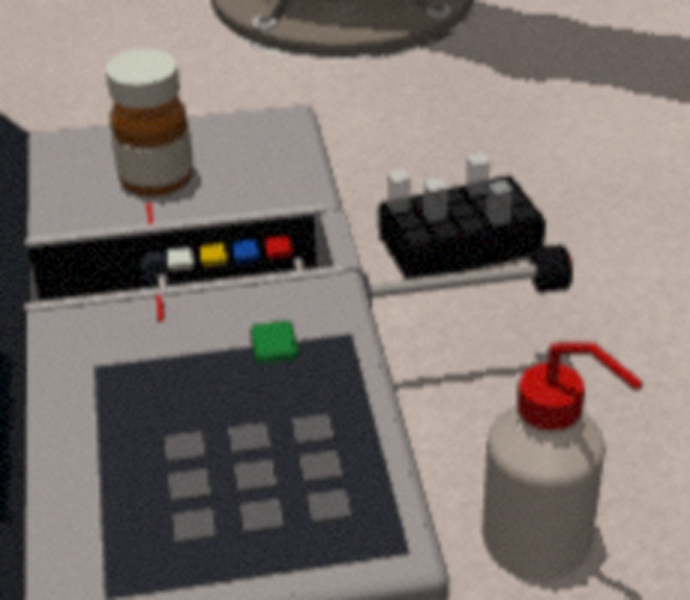

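View pics/z_side.png

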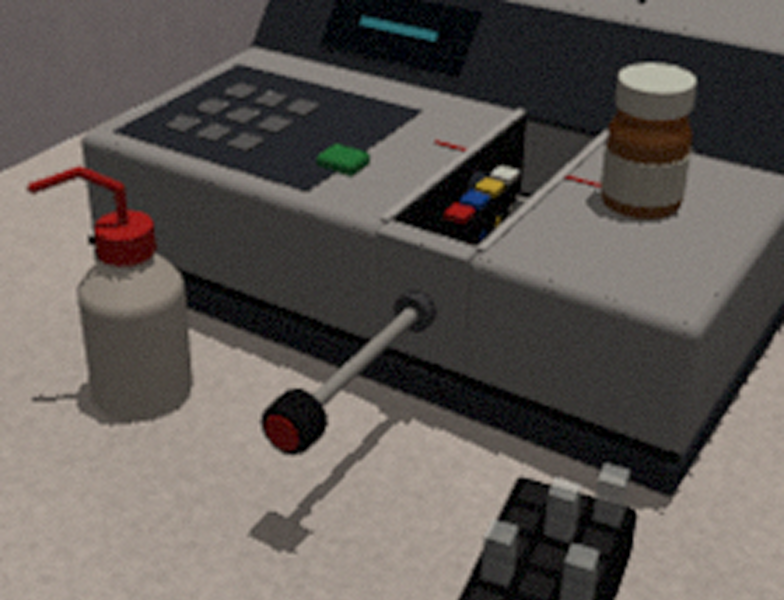

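```bash
cat >> h.py <<'E'
from scipy.spatial.transform import Rotation as Ro
def tool():
    o=get_obs(); q=o['tool_rot']; return o,Ro.from_quat([q[1],q[2],q[3],q[0]]).as_matrix()
def go(p):
    o,R=tool(); return R.T@(np.array(p)-o['eef_pos'])*1000
E
python3 - <<'E'
from h import *
o,R=tool(); print(R.round(3))
S=load('scene1');D=load('side1')
# red lines on deck
for n,c,bs in(('scene',S,[(230,195,245,206),(236,226,250,240)]),('side',D,[(363,196,378,206),(408,209,427,220)])):
    hsv=cv2.cvtColor(c['img'],cv2.COLOR_RGB2HSV); m=cv2.inRange(hsv,(0,90,50),(10,255,255))|cv2.inRange(hsv,(170,90,50),(180,255,255))
    for x0,y0,x1,y1 in bs:
        v,u=np.nonzero(m[y0:y1,x0:x1]); g=(u.mean()+x0,v.mean()+y0); print(n,len(u),g,onz(c,*g,.11))
# rack top and bottle extents
for n,c in(('scene',S),):
  for u,v in[(318,195),(345,222),(371,210),(356,188)]: print(dep(c,u,v))
E
```

```text
[[ 0.901 -0.001  0.434]
 [-0.434 -0.001  0.901]
 [ 0.    -1.    -0.001]]
scene 14 (np.float64(239.5), np.float64(200.5)) [ 0.4728676  -0.15743988  0.11      ]
scene 22 (np.float64(242.86363636363637), np.float64(232.27272727272728)) [ 0.56074287 -0.15280403  0.11      ]
side 14 (np.float64(370.0), np.float64(201.5)) [ 0.56674012 -0.15633372  0.11      ]
side 18 (np.float64(418.72222222222223), np.float64(214.44444444444446)) [ 0.47834138 -0.16142442  0.11      ]
[ 3.16701717e-01 -1.76357323e-03 -1.02270347e-04]
[0.51260064 0.01987424 0.07430765]
[0.38849716 0.09870349 0.00157311]
[ 3.01921606e-01  8.44881079e-02 -7.76684972e-05]
```

```bash
python3 - <<'E'
from h import *
print(go([.5066,.135,.18]), go([.5066,.135,.060]))
E
```

```text
[ 397.82193872   51.04424981 -333.06829815] [ 397.80820457  171.04413168 -332.90048097]
```

```bash
python3 -m jog '[[[26,3,-22],0.07],[[52,6,-44],0.14],[[78,10,-66],0.21],[[105,13,-88],0.28],[[132,17,-110],0.35],[[158,20,-132],0.42],[[185,24,-155],0.5],[[212,27,-178],0.57],[[238,30,-200],0.64],[[265,34,-222],0.71],[[292,37,-244],0.78],[[318,40,-266],0.85],[[345,44,-289],0.92],[[372,47,-311],1.0],[[390,50,-326],1.05],[[398,51,-333],1.075],[[398,51,-333],1.075],[[398,51,-333],1.075]]' 0 20
python3 - <<'E'
from h import *
o,R=tool(); print(o['t'],o['eef_pos'],o['contact_force'],o['gripper_width']);print(R.round(3)); print(go([.5066,.135,.06]))
snap('wrist','w2.png');snap('side','s2.png')
E
```

```text
t: 1.65
eef_pos: [0.5066, 0.1363, 0.1802]
tool_rot: [-0.512, 0.512, -0.488, 0.488]
contact_force: [0.0, 0.7, -0.2]
gripper_width: -0.006
1.65 [0.50662525 0.13629171 0.1801731 ] [ 0.03772232  0.66201107 -0.16635943] -0.005688019059752273
[[ 0.048 -0.001  0.999]
 [-0.999  0.     0.048]
 [-0.    -1.    -0.001]]
[ 1.34056306e+00  1.20172565e+02 -2.13714695e-02]
```

View pics/w2.png

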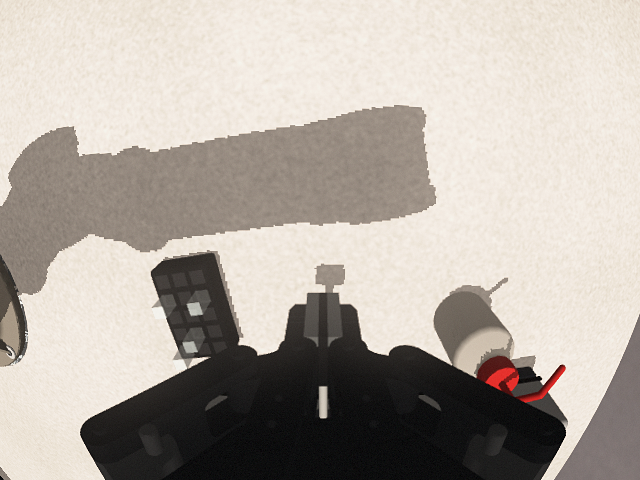

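View pics/s2.png

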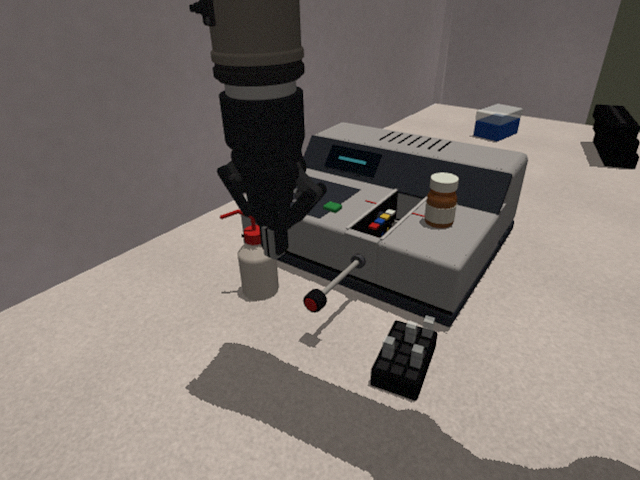

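The wrist view shows the shut fingers in line with the rod (rod at (323,402)), with the rack left at (195,305) and the bottle right at (480,350), both clear. I'll descend.

```bash
python3 -m jog '[[[0,30,0],0],[[0,60,0],0],[[0,90,0],0],[[0,110,0],0],[[0,119,0],0],[[0,119,0],0],[[0,119,0],0]]'
python3 - <<'E'
from h import *
o,R=tool(); print(o['t'],o['eef_pos'],o['contact_force'],R.T@o['contact_force'])
snap('side','s3.png');snap('scene','c3.png')
E
```

```text
t: 2.33
eef_pos: [0.507, 0.1365, 0.0617]
tool_rot: [0.512, -0.512, 0.488, -0.488]
contact_force: [1.2, 0.6, 0.4]
gripper_width: 0.001
2.3333 [0.50702256 0.13653193 0.06170288] [1.22449779 0.55586572 0.44107319] [-0.49572613 -0.44091017  1.25011236]
```

View pics/c3.png

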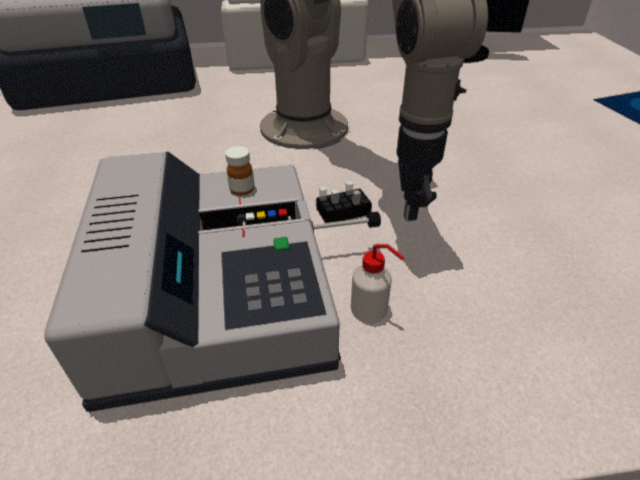

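```bash
python3 -m jog '[[[12,0,0],0],[[24,0,0],0],[[34,0,0],0],[[36,0,0],0],[[38,0,0],0],[[40,0,0],0],[[40,0,0],0]]'; python3 -m jog '[[[2,0,0],0],[[4,0,0],0],[[6,0,0],0],[[6,0,0],0]]'
python3 - <<'E'
from h import *
o,R=tool(); print(o['t'],o['eef_pos'],R.T@o['contact_force'])
c=snap('side','s4.png'); im=cv2.imread('pics/s4.png')[150:400,210:490]; cv2.imwrite('pics/z4.png',cv2.resize(im,None,fx=2.8,fy=2.4,interpolation=cv2.INTER_CUBIC))
E
```

```text
t: 3.02
eef_pos: [0.5089, 0.0952, 0.0613]
tool_rot: [0.512, -0.511, 0.488, -0.488]
contact_force: [-0.3, -0.3, 0.6]
gripper_width: -0.004
t: 3.35
eef_pos: [0.5091, 0.0893, 0.0612]
tool_rot: [-0.512, 0.512, -0.488, 0.488]
contact_force: [-0.3, -0.7, -0.2]
gripper_width: -0.001
3.35 [0.50910443 0.08931409 0.06124655] [ 0.72090904  0.22565465 -0.34842429]
```

View pics/z4.png

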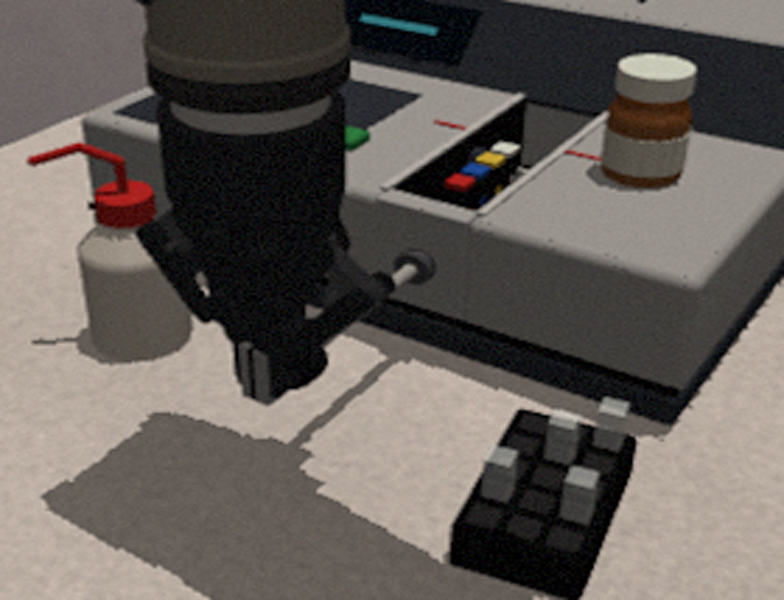

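The side view shows the fingertips at the knob (about (315,300) full-frame). The four caps stay visible in the compartment, so I can track the rod through the caps as well as by force.

```bash
cat >> h.py <<'E'
X=np.array([.0476,-.9989,0])
def caps(c,side):
    b=(355,200,405,240) if side else (225,195,305,228)
    hsv=cv2.cvtColor(c['img'],cv2.COLOR_RGB2HSV); x0,y0,x1,y1=b; r=[]
    for lo,hi,off in [((100,100,60),(130,255,255),0),((22,120,80),(33,255,255),-.018),((0,130,60),(8,255,255),.018)]:
        m=cv2.inRange(hsv,lo,hi); k=np.zeros_like(m); k[y0:y1,x0:x1]=m[y0:y1,x0:x1]
        n,l,s,ce=cv2.connectedComponentsWithStats(k)
        if n<2: continue
        i=1+s[1:,4].argmax()
        if s[i,4]<20: continue
        r.append(onz(c,*ce[i],.11)@X+off)
    return np.array(r)
def q(tag):
    o,R=tool()
    print('t',o['t'],'tcp',o['eef_pos'].round(4),'along',round(o['eef_pos']@X*1000,2),'Ftool',(R.T@o['contact_force']).round(2))
    for n,sd,mid in(('scene',0,None),('side',1,None)):
        c=snap(n,n+tag+'.png'); r0=caps(load(n+'1'),sd); r=caps(c,sd); 
        L={'scene':(.4728676,.56074287,-.15743988,-.15280403),'side':(.56674,.47834,-.15633,-.16142)}[n]
        mp=np.array([(L[0]+L[1])/2,(L[2]+L[3])/2,0]); print(n,'q mm',((60-(mp@X-r)*1000)).round(1), 'initial',((60-(mp@X-r0)*1000)).round(1))
E
python3 - <<'E'
from h import *
q('5')
E
```

```text
t 3.4 tcp [0.5091 0.0894 0.0613] along -65.11 Ftool [-0.04  0.76 -0.13]
scene q mm [10.8 10.9 11.1] initial [10.3 10.1  9.8]
side q mm [9.7 9.9 8.3] initial [9.3 9.3 8.6]
```

```bash
python3 -m jog '[[[2,0,0],0],[[4,0,0],0],[[6,0,0],0],[[8,0,0],0],[[8,0,0],0]]'
python3 - <<'E'
from h import *
q('6')
E
python3 -m jog '[[[1,0,0],0],[[2,0,0],0],[[3,0,0],0],[[3,0,0],0]]'
python3 - <<'E'
from h import *
q('7')
E
```

```text
t: 3.92
eef_pos: [0.5095, 0.0807, 0.0613]
tool_rot: [-0.511, 0.512, -0.488, 0.488]
contact_force: [0.2, -0.2, -0.4]
gripper_width: -0.001
t 3.9167 tcp [0.5095 0.0807 0.0613] along -56.32 Ftool [0.22 0.41 0.21]
scene q mm [19.8 19.8 19.5] initial [10.3 10.1  9.8]
side q mm [19.3 19.1 17.4] initial [9.3 9.3 8.6]
t: 4.35
eef_pos: [0.5096, 0.0781, 0.0613]
tool_rot: [-0.511, 0.512, -0.488, 0.488]
contact_force: [0.1, -0.3, 0.3]
gripper_width: -0.001
t 4.35 tcp [0.5096 0.0781 0.0613] along -53.76 Ftool [ 0.27 -0.27  0.07]
scene q mm [24.1 23.9 24. ] initial [10.3 10.1  9.8]
side q mm [23.2 23.1 21.1] initial [9.3 9.3 8.6]
```

```bash
python3 -m jog '[[[1,0,0],0],[[2,0,0],0],[[3,0,0],0],[[3,0,0],0]]'
python3 - <<'E'
from h import *
q('8')
E
python3 -m jog '[[[1,0,0],0],[[2,0,0],0],[[3,0,0],0],[[3,0,0],0]]'
python3 - <<'E'
from h import *
q('9')
E
```

```text
t: 4.78
eef_pos: [0.5098, 0.076, 0.0613]
tool_rot: [0.512, -0.512, 0.488, -0.488]
contact_force: [0.0, 2.2, -0.4]
gripper_width: 0.0
t 4.7833 tcp [0.5098 0.076  0.0613] along -51.67 Ftool [-2.2   0.42  0.11]
scene q mm [24.3 24.1 24. ] initial [10.3 10.1  9.8]
side q mm [23.6 22.9 22.2] initial [9.3 9.3 8.6]
t: 5.22
eef_pos: [0.5098, 0.0752, 0.0613]
tool_rot: [0.513, -0.512, 0.488, -0.487]
contact_force: [-0.7, 8.2, -0.2]
gripper_width: -0.002
t 5.2167 tcp [0.5098 0.0752 0.0613] along -50.81 Ftool [-8.23  0.2  -0.28]
scene q mm [24.8 24.5 25.2] initial [10.3 10.1  9.8]
side q mm [24.  23.8 22.5] initial [9.3 9.3 8.6]
```

```bash
python3 -m jog '[[[0.5,0,0],0],[[1,0,0],0],[[1,0,0],0],[[1,0,0],0]]'
python3 - <<'E'
from h import *
q('10')
E
python3 -m jog '[[[0.5,0,0],0],[[1,0,0],0],[[1,0,0],0],[[1,0,0],0]]'
python3 - <<'E'
from h import *
q('11')
E
```

```text
t: 5.65
eef_pos: [0.5098, 0.0742, 0.0613]
tool_rot: [0.513, -0.512, 0.488, -0.487]
contact_force: [-1.0, 7.2, 0.2]
gripper_width: 0.0
t 5.65 tcp [0.5098 0.0742 0.0613] along -49.86 Ftool [-7.23 -0.19 -0.65]
scene q mm [26.  25.8 25.9] initial [10.3 10.1  9.8]
side q mm [24.8 25.4 23.9] initial [9.3 9.3 8.6]
t: 6.08
eef_pos: [0.51, 0.0707, 0.0613]
tool_rot: [0.512, -0.512, 0.488, -0.488]
contact_force: [-0.8, 3.0, -0.3]
gripper_width: 0.002
t 6.0833 tcp [0.51   0.0707 0.0613] along -46.31 Ftool [-3.01  0.25 -0.62]
scene q mm [29.4 29.6 29.3] initial [10.3 10.1  9.8]
side q mm [28.8 28.5 26.6] initial [9.3 9.3 8.6]
```

Over the first notch; q ≈ along + 75.7. Now to just before the second click.

```bash
python3 -m jog '[[[1.5,0,0],0],[[3,0,0],0],[[4.5,0,0],0],[[6,0,0],0],[[7.5,0,0],0],[[9,0,0],0],[[9,0,0],0]]'
python3 - <<'E'
from h import *
q('12')
E
python3 -m jog '[[[0.5,0,0],0],[[1,0,0],0],[[1.5,0,0],0],[[1.5,0,0],0],[[1.5,0,0],0]]'
python3 - <<'E'
from h import *
q('13')
E
```

```text
t: 6.77
eef_pos: [0.5104, 0.0604, 0.0613]
tool_rot: [-0.511, 0.512, -0.488, 0.489]
contact_force: [-0.3, -0.0, 0.3]
gripper_width: 0.0
t 6.7667 tcp [0.5104 0.0604 0.0613] along -36.0 Ftool [ 0.   -0.3  -0.28]
scene q mm [42.  42.2 42.3] initial [10.3 10.1  9.8]
side q mm [40.8 40.5 39.3] initial [9.3 9.3 8.6]
t: 7.28
eef_pos: [0.5105, 0.0601, 0.0613]
tool_rot: [0.512, -0.512, 0.488, -0.488]
contact_force: [-0.0, -0.2, -0.4]
gripper_width: 0.0
t 7.2833 tcp [0.5105 0.0601 0.0613] along -35.7 Ftool [ 0.22  0.36 -0.05]
scene q mm [41.9 42.  41.7] initial [10.3 10.1  9.8]
side q mm [41.  40.6 39.2] initial [9.3 9.3 8.6]
```

In the second click (42.0). Now leave it in small steps.

```bash
python3 -m jog '[[[1,0,0],0],[[2,0,0],0],[[3,0,0],0],[[3,0,0],0],[[3,0,0],0]]'
python3 - <<'E'
from h import *
q('14')
E
python3 -m jog '[[[1,0,0],0],[[2,0,0],0],[[2,0,0],0],[[2,0,0],0]]'
python3 - <<'E'
from h import *
q('15')
E
```

```text
t: 7.8
eef_pos: [0.5106, 0.0579, 0.0613]
tool_rot: [0.512, -0.512, 0.488, -0.488]
contact_force: [-0.1, 3.8, -0.3]
gripper_width: 0.001
t 7.8 tcp [0.5106 0.0579 0.0613] along -33.55 Ftool [-3.84  0.3   0.08]
scene q mm [42.1 42.4 42.6] initial [10.3 10.1  9.8]
side q mm [41.  40.9 39.7] initial [9.3 9.3 8.6]
t: 8.23
eef_pos: [0.5106, 0.0571, 0.0613]
tool_rot: [0.512, -0.512, 0.488, -0.487]
contact_force: [-1.0, 8.5, 1.0]
gripper_width: -0.004
t 8.2333 tcp [0.5106 0.0571 0.0613] along -32.69 Ftool [-8.58 -0.99 -0.55]
scene q mm [42.7 43.  43.7] initial [10.3 10.1  9.8]
side q mm [41.9 42.1 40.4] initial [9.3 9.3 8.6]
```

```bash
python3 -m jog '[[[0.5,0,0],0],[[1,0,0],0],[[1,0,0],0],[[1,0,0],0]]'
python3 -m jog '[[[0.5,0,0],0],[[1,0,0],0],[[1,0,0],0],[[1,0,0],0]]'
python3 - <<'E'
from h import *
q('16')
E
```

```text
t: 8.67
eef_pos: [0.5107, 0.056, 0.0613]
tool_rot: [0.512, -0.512, 0.488, -0.487]
contact_force: [-1.2, 7.6, -0.7]
gripper_width: 0.001
t: 9.0
eef_pos: [0.5109, 0.0528, 0.0613]
tool_rot: [-0.512, 0.512, -0.488, 0.488]
contact_force: [0.8, 2.0, -0.6]
gripper_width: 0.0
t 9.0 tcp [0.5109 0.0528 0.0613] along -28.43 Ftool [-1.98  0.62  0.87]
scene q mm [47.7 47.4 47. ] initial [10.3 10.1  9.8]
side q mm [46.5 45.7 45.2] initial [9.3 9.3 8.6]
```

```bash
python3 -m jog '[[[1,0,0],0],[[2,0,0],0],[[3,0,0],0],[[4,0,0],0],[[5,0,0],0],[[6,0,0],0],[[7,0,0],0],[[7.5,0,0],0],[[7.5,0,0],0]]'
python3 - <<'E'
from h import *
q('17')
E
```

```text
t: 9.85
eef_pos: [0.5112, 0.045, 0.0613]
tool_rot: [-0.511, 0.512, -0.488, 0.488]
contact_force: [-0.0, 0.4, -0.1]
gripper_width: -0.0
t 9.85 tcp [0.5112 0.045  0.0613] along -20.57 Ftool [-0.36  0.14 -0.01]
scene q mm [55.3 55.1 55.1] initial [10.3 10.1  9.8]
side q mm [54.2 54.4 52.4] initial [9.3 9.3 8.6]
```

```bash
python3 -m jog '[[[1,0,0],0],[[2,0,0],0],[[2,0,0],0]]'
python3 - <<'E'
from h import *
q('18')
E
python3 -m jog '[[[0.5,0,0],0],[[1,0,0],0],[[1,0,0],0],[[1,0,0],0]]'
python3 - <<'E'
from h import *
q('19')
E
```

```text
t: 10.2
eef_pos: [0.5112, 0.043, 0.0613]
tool_rot: [-0.511, 0.512, -0.488, 0.488]
contact_force: [0.6, 0.4, -0.1]
gripper_width: -0.004
t 10.2 tcp [0.5112 0.043  0.0613] along -18.66 Ftool [-0.39  0.06  0.64]
scene q mm [60.2 60.3 60.1] initial [10.3 10.1  9.8]
side q mm [59.3 58.9 57.1] initial [9.3 9.3 8.6]
t: 10.63
eef_pos: [0.5113, 0.0425, 0.0613]
tool_rot: [-0.512, 0.512, -0.488, 0.488]
contact_force: [-0.6, -0.7, -0.3]
gripper_width: 0.001
t 10.6333 tcp [0.5113 0.0425 0.0613] along -18.13 Ftool [ 0.67  0.33 -0.62]
scene q mm [60.2 60.3 60.2] initial [10.3 10.1  9.8]
side q mm [59.1 59.1 57.5] initial [9.3 9.3 8.6]
```

Rod is in the third click (scene 60.2), with the fingertips already off the knob. Back off, lift and go over the key.

```bash
python3 -m jog '[[[-10,0,0],0],[[-25,0,0],0],[[-35,-15,0],0],[[-35,-50,0],0],[[-35,-90,0],0],[[-35,-125,0],0],[[-20,-130,10],0],[[5,-130,25],0],[[30,-130,40],0],[[60,-130,55],0],[[90,-130,68],0],[[115,-130,78],0],[[135,-130,84],0],[[143,-130,85],0],[[143,-110,85],0],[[143,-90,85],0],[[143,-90,85],0]]'
python3 - <<'E'
from h import *
q('20'); print(go([.603,-.0965,.1175]))
snap('wrist','w20.png')
E
```

```text
t: 12.15
eef_pos: [0.6003, -0.0941, 0.1477]
tool_rot: [-0.511, 0.513, -0.49, 0.486]
contact_force: [-1.3, 1.0, -0.3]
gripper_width: -0.0
t 12.15 tcp [ 0.6003 -0.0941  0.1477] along 122.61 Ftool [-1.02  0.28 -1.29]
scene q mm [60.4 60.3 60.2] initial [10.3 10.1  9.8]
side q mm [59.1 59.2 58.3] initial [9.3 9.3 8.6]
[ 1.71247627 33.43746587  0.63246411]
```

View pics/side20.png

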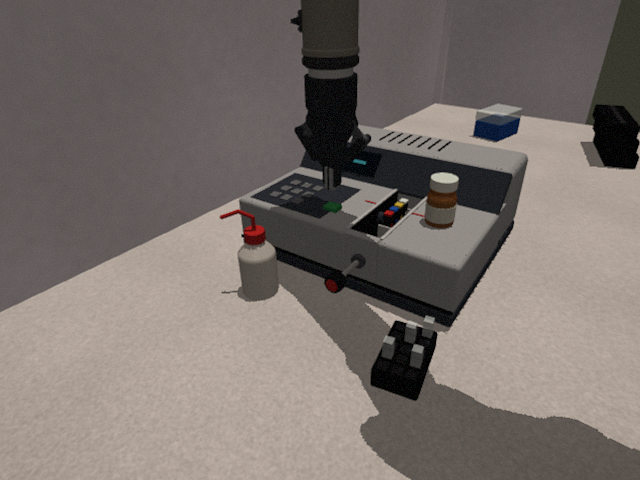

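View pics/w20.png

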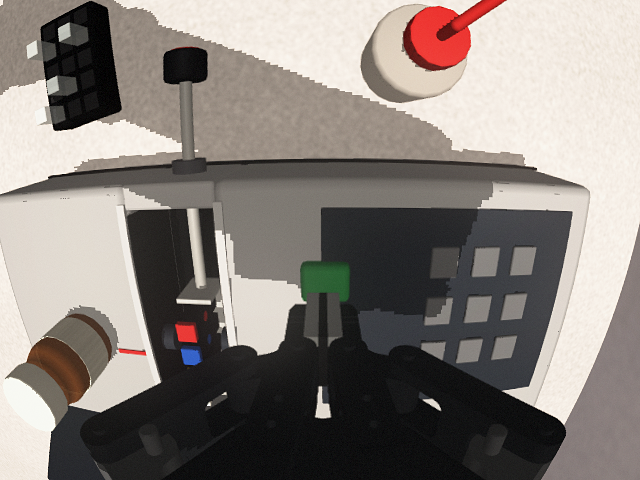

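View pics/scene20.png

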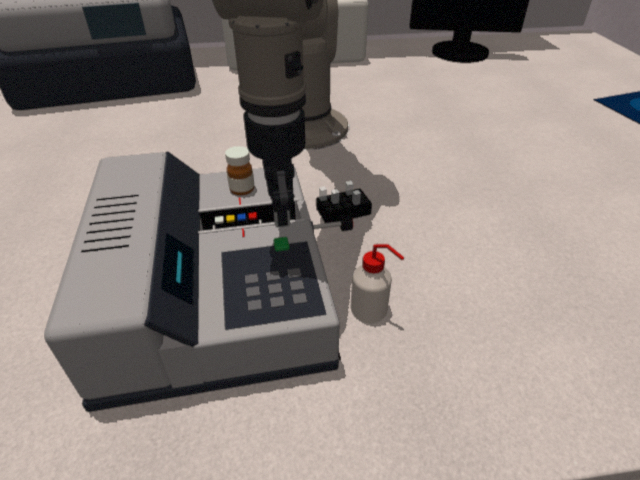

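The rod stays in the third click, and in the wrist view the fingertips (324,300) line up with the key (325,280). I'll go down.

```bash
python3 -m jog '[[[0,0,0],0],[[0,8,0],0],[[0,16,0],0],[[0,22,0],0],[[0,25,0],0],[[0,25,0],0],[[0,25,0],0]]'
python3 - <<'E'
from h import *
q('21'); print(go([.603,-.0965,.1175]))
snap('wrist','w21.png')
E
```

```text
t: 12.88
eef_pos: [0.6028, -0.0964, 0.126]
tool_rot: [-0.511, 0.512, -0.488, 0.488]
contact_force: [0.6, -0.3, 0.5]
gripper_width: 0.0
t 12.8833 tcp [ 0.6028 -0.0964  0.126 ] along 124.98 Ftool [ 0.28 -0.53  0.56]
scene q mm [60.3 60.3 60.4] initial [10.3 10.1  9.8]
side q mm [59.  58.7 58.1] initial [9.3 9.3 8.6]
[ 0.08128737  8.9700876  -0.14976025]
```

View pics/w21.png

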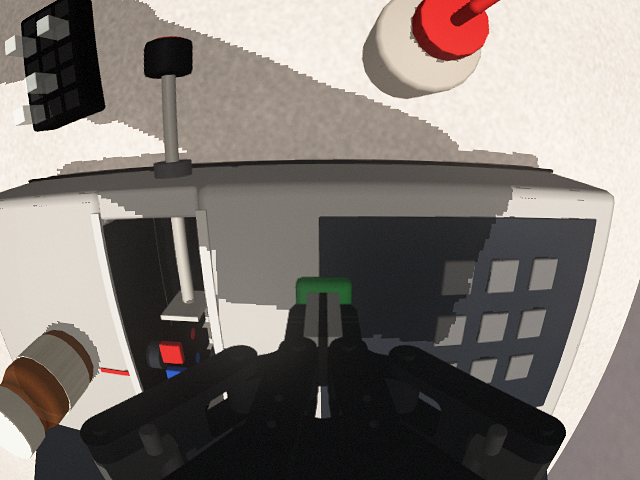

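The fingers sit centred over the key. Now press.

```bash
python3 -m jog '[[[0,4,0],0],[[0,8,0],0],[[0,10,0],0],[[0,12,0],0],[[0,14,0],0],[[0,14,0],0],[[0,14,0],0],[[0,14,0],0]]'
python3 - <<'E'
from h import *
q('22')
E
```

```text
t: 13.7
eef_pos: [0.6031, -0.0963, 0.1135]
tool_rot: [0.512, -0.511, 0.488, -0.488]
contact_force: [-4.0, 1.4, 11.8]
gripper_width: -0.006
t 13.7 tcp [ 0.6031 -0.0963  0.1135] along 124.85 Ftool [ -1.64 -11.82  -3.96]
scene q mm [60.3 60.3 60.2] initial [10.3 10.1  9.8]
side q mm [59.1 58.9 57.8] initial [9.3 9.3 8.6]
```

The key is bottomed: 11.8 N at TCP z 0.1135. Release, move clear and check.

```bash
python3 -m jog '[[[0,-4,0],0],[[0,-20,0],0],[[0,-50,0],0],[[0,-85,0],0],[[0,-120,0],0],[[0,-135,0],0],[[0,-140,0],0],[[0,-140,0],0],[[0,-140,0],0],[[0,-140,0],0]]'
python3 - <<'E'
from h import *
q('23')
for f in('scene1','scene23'):
    c=load(f); print(f,'jar',dep(c,238,155).round(4),'bottle',dep(c,373,258).round(4),'key',dep(c,281,243).round(4))
d=load('side23'); a=load('side1')
for nm,u,v in(('key',332,205),('rack',405,345),('jar',443,190),('bottle',256,238)): print(nm,dep(a,u,v).round(4),dep(d,u,v).round(4))
E
```

```text
t: 14.63
eef_pos: [0.6019, -0.0959, 0.2503]
tool_rot: [-0.511, 0.512, -0.489, 0.487]
contact_force: [0.5, -0.2, 0.2]
gripper_width: 0.002
t 14.6333 tcp [ 0.6019 -0.0959  0.2503] along 124.49 Ftool [ 0.2  -0.19  0.45]
scene q mm [60.1 60.4 60.1] initial [10.3 10.1  9.8]
side q mm [59.1 59.1 58.6] initial [9.3 9.3 8.6]
scene1 jar [ 0.4505 -0.1509  0.1848] bottle [0.6548 0.0345 0.1156] key [ 0.6066 -0.0957  0.1195]
scene23 jar [ 0.4511 -0.1509  0.1852] bottle [0.6554 0.0343 0.1161] key [ 0.6047 -0.0956  0.1179]
key [ 0.6026 -0.0963  0.1175] [ 0.6027 -0.0964  0.1174]
rack [0.3909 0.0324 0.0299] [0.3903 0.0337 0.0313]
jar [ 0.4344 -0.1374  0.1733] [ 0.4346 -0.1381  0.173 ]
bottle [0.6411 0.0424 0.108 ] [0.6408 0.0427 0.1082]
```

View pics/side23.png

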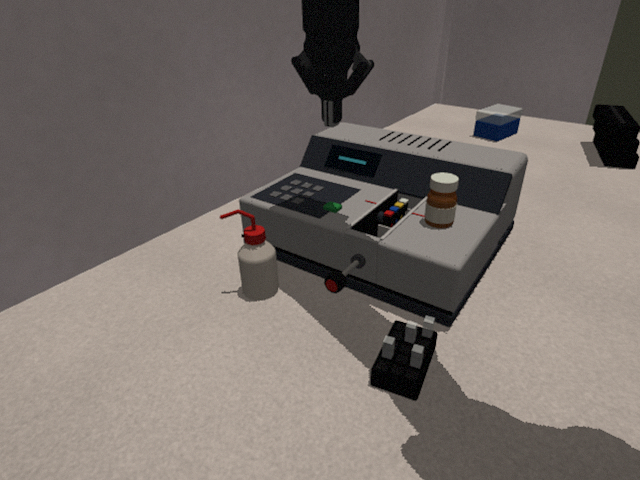

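The arm is clear, the key is up again (332,207), the blue cap is between the red lines, and the jar, bottle and rack are unmoved. Handing in.

```bash
python3 -c "
from station import *
print(hand_in())"
```

```text
the job is handed in; nothing more can be done
None
```

I pushed the knob in with shut fingertips, through the first and second clicks and into the third. I then backed off, pressed the green key fully down, let it come up and lifted the arm clear. The job is handed in at about 14.6 s of the 51 s allowed; no verdict was reported.

Last checks before handing in:
- **Rod:** the scene camera put it at 60.1–60.4 mm from the caps, against 60 for the third click. The side camera read 58.6–59.1 mm, about 1 mm lower. It had read about 1–2 mm low throughout, and at the first two clicks the scene camera matched the known 24 and 42 mm. The highest value seen was 60.4 mm.
- **Key:** the tool met 11.8 N with the fingertips at 113.5 mm, which is where the key should bottom out. Afterwards the key top was back at about 117.5 mm.
- **Jar, rack and bottle:** they stood within about 2 mm of where they started, which is the measuring noise.
- **Contact:** the force reading was about zero with the arm clear, and I saw no contact with the standards.

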